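# Stamp the inspection mark on a die-cast housing

## Task

Slide the aluminium housing along its track, without lifting it, until its round middle boss is centred under the sprung marking punch and let it stop there. Take the mallet from its wooden cradle, hit the punch's red cap with a quick blow that drives the punch right down on to the boss, and put the mallet back in the cradle as it was. Then slide the marked housing on along the track up against the green stop; only the mallet may touch the punch, and the mug, ring gauge and round cover stay where they are.

Things in the scene. Friction and masses are not known exactly. Their poses are not given: they have to be found in the camera images.
- fixture: Marking fixture, fixed. Origin on the desk plane, straight below the punch. Its track runs along own y: a dark steel bed from y = -285 to +275 mm, its top 15 mm above the desk, between grey side rails 116 mm apart inside that stand 12 mm above the bed. The +y end is open, the -y end has the green stop. A blue column, 26 x 50 mm, 130 mm tall, centre x = +103 mm, carries the arm over the track.
- guide (a point): Middle of the upright steel guide, 30 mm in diameter, in which the punch slides, 105 mm above the desk over the fixture's origin. Guide and arm (28 mm wide in y, from here back to the column at fixture +x) fill heights 84 to 126 mm above the desk, so a gripper body cannot pass along the track below the punch; keep it about 20 mm off in y.
- stop_face (a point): Centre of the green stop's inner face, at fixture y = -270 mm, 25 mm above the desk (stop's top: 35 mm). The housing lies against it when the housing's origin is at fixture y = -175 mm.
- punch: Sprung marking punch with a red round striking cap, 36 mm across and 15 mm thick. Origin at the centre of the cap's flat top, z up; at rest 169 mm above the desk, straight above the fixture's origin. Its 12 mm stem ends in a flat tip 96 mm below the origin: at rest 73 mm above the desk and 22 mm above the boss of a housing on the bed.
- punch_slide (a joint): Downward travel of the punch in m: 0 is up (rest), 0.026 the end of travel; with the housing below, the tip meets the boss at 0.022. The spring takes about 1.5 N to start and 7 N at the boss and lifts the punch again by itself. A proper blow moves the cap down at 0.06 m/s or faster and brings the tip right on to the boss; a stop at some 12 to 16 N on the tool tells that it has bottomed.
- housing: Die-cast aluminium housing, an open tray 110 mm (own x) x 190 mm (own y) x 40 mm tall, 0.5 to 0.85 kg; walls and floor 6 mm. Origin at the centre of its underside, z up. It lies on the bed with 3 mm play to each rail, axes along the fixture's, at the start on the +y half. Between boss and each end wall is a free pocket 67 mm long (y), 98 mm wide, 34 mm deep. To be marked, its origin is at the fixture's x = y = 0.
- boss_top (a point): Centre of the top of the housing's round middle boss, 44 mm in diameter, 36 mm above the housing's origin. Two ribs 20 mm high join the boss to the side walls.
- mallet: Mallet, 0.28 to 0.42 kg. Round head 40 mm in diameter, 70 mm tall, its axis along own z; origin at the centre of the lower (orange) striking face. The wooden handle, 24 mm wide (y), 28 mm tall, leaves the head along own -x, centre line 35 mm above the lower face, and ends at x = -200 mm. It starts in the cradle, orange face down, axes along the cradle's.
- mallet_grip (a point): Point on the centre line of the mallet's handle, 65 mm from the head's axis, near the balance. The handle is free for gripping from x = -25 to -150 mm in the mallet's frame; in the cradle it is 45 mm above the desk here.
- cradle: Wooden cradle for the mallet, fixed. Origin on the desk plane below the head's place, z up. Base 10 mm thick, 86 mm wide (y), from x = -210 to +40 mm. The head stands on the base in a square pocket 56 mm wide inside, walls 12 mm above the base; the handle points along own -x into a fork. The mallet in place has its origin 10 mm above this origin and the same axes.
- fork_seat (a point): Seat of the cradle's upright fork, 31 mm above the desk at cradle x = -165 mm, on which the handle rests. The fork is 24 mm long (x); its cheeks are 42 mm apart inside, 8 mm thick and reach 55 mm above the desk.
- round_cover: Bystander: round aluminium cover, 120 mm in diameter, 46 mm tall, origin at the centre of its underside. Leave alone.
- mug: Bystander: blue mug, 80 mm in diameter, 92 mm tall, origin at the centre of its underside. Leave alone.
- ring_gauge: Bystander: steel ring gauge, 76 mm across, 22 mm tall, origin at the centre of its underside. Leave alone.
Things that resemble listed ones, but are neither listed nor needed, are in the scene too. What is shaped like the housing but pink is not meant.

How it is judged:
On the way, in this order (a step that is already met when the one before it is completed fails the run):
1. the housing stands still with its boss under the punch (within 12 mm) (y of housing in the frame of fixture between -0.012 and 0.012 m and x of housing in the frame of fixture between -0.012 and 0.012 m and linear speed of housing below 0.02 m/s), for 0.2 s.
2. the mallet is lifted at least 30 mm out of its cradle (z of mallet in the frame of cradle above 0.04 m), for 0.1 s.
3. the mallet, its face on the punch's cap, drives it down at 0.06 m/s or faster (y of housing in the frame of fixture between -0.012 and 0.012 m and x of housing in the frame of fixture between -0.012 and 0.012 m and velocity of joint punch_slide above 0.06 m/s and value of joint punch_slide below 0.018 m and x of mallet in the frame of punch between -0.025 and 0.025 m and y of mallet in the frame of punch between -0.025 and 0.025 m and z of mallet in the frame of punch below 0.012 m).
4. the punch, under the mallet, is right down on the housing's boss (travel over 21 mm) (y of housing in the frame of fixture between -0.012 and 0.012 m and x of housing in the frame of fixture between -0.012 and 0.012 m and value of joint punch_slide above 0.021 m and x of mallet in the frame of punch between -0.025 and 0.025 m and y of mallet in the frame of punch between -0.025 and 0.025 m and z of mallet in the frame of punch below 0.012 m).
5. the mallet is back in its cradle (x of mallet in the frame of cradle between -0.014 and 0.014 m and y of mallet in the frame of cradle between -0.014 and 0.014 m and z of mallet in the frame of cradle below 0.018 m and angle between mallet's own z axis and vertical below 0.12 rad and linear speed of mallet below 0.03 m/s and contact force between mallet and the fingers below 0.5 N), for 0.2 s.
At the end, for the whole second after the job is handed in: The housing lies flat on the bed against the green stop (within 12 mm) and at rest, the mallet stands upright in its cradle (within 14 mm of its place, tilted less than 0.12 rad), and the punch is up again (travel under 3 mm) (y of housing in the frame of fixture between -0.187 and -0.163 m and x of housing in the frame of fixture between -0.012 and 0.012 m and z of housing in the frame of fixture below 0.02 m and linear speed of housing below 0.02 m/s and x of mallet in the frame of cradle between -0.014 and 0.014 m and y of mallet in the frame of cradle between -0.014 and 0.014 m and z of mallet in the frame of cradle below 0.018 m and angle between mallet's own z axis and vertical below 0.12 rad and linear speed of mallet below 0.03 m/s and value of joint punch_slide below 0.003 m); the robot touches nothing.
It fails at once if the gripper or arm touches the punch (over 2 N) (contact force between punch and the fingers above 2 N or contact force between punch and the arm above 2 N).
It fails at once if the housing is lifted more than 15 mm off the bed (z of housing in the frame of fixture above 0.03 m).
It fails at once if a bystander is moved more than 20 mm (distance of any of round_cover, mug, ring_gauge from where it was at the start of the episode above 0.02 m).
It also fails if it takes over 72 s, if anything falls off the work surface, if the arm or the gripper's body presses on something with over 40 N, if the wrist force passes 120 N, or if a joint passes its speed limit or range.

## Robot

A 7-joint arm with a two-finger parallel gripper is mounted at the origin on the work surface. World frame = base frame: x ahead of the robot, y to its left, z up, the work surface at z = 0. Lengths are in m, angles in rad, forces in N, time in s.
With the tool pointing down it reaches from about 0.425 to 0.825 m from the base axis. Payload 3.6 kg.
Tool frame: the origin (TCP) lies at the very end of the fingers, on their centre line; the grasp point (between the pads) lies 19 mm behind it; z points along the fingers, y is the direction in which the jaws open and shut (so a half turn about z gives the same grasp; the last joint's range is limited). The gripper opens to 85 mm and grips with 20 to 120 N. Pads are 22 mm wide; open, the fingers measure 114 mm over their backs; the gripper's body (76 mm by 85 mm) begins 54 mm behind the grasp point. The pads swing forward as they close: fully open they stand 13 mm farther back than shut.
Start: joints at [-1.256, 0.615, -0.013, 1.423, 0.008, 1.103, -0.04], TCP at [0.218, 0.612, 0.231] pointing down, gripper open.
Joint ranges: [-3.12, 3.12], [-0.3, 2.06], [-1.34, 1.32], [0.26, 2.42], [-1.36, 4.5], [0.01, 1.98], [-2.84, 2.84]. Speed limits (rad/s): [2.79, 2.79, 3.14, 3.14, 3.14, 3.14, 3.14].

## Interface

Orientations are given as a unit quaternion [x, y, z, w].
In Python, from plant import sense, get_image, job_done gives the robot as it stands.
- The arm moves only by the tool arm_command, never from a script. Its argument "motion" is a list of rows, each a list of 5 numbers: the finger opening in mm, from 0 to 85.4, then the shift along the tool's x, y, z in mm, then the turn about the tool's z in degrees. In form: [[grip, tx, ty, tz, yaw], ...]. A call has 1 to 12 rows; each row is the pose to reach, as a shift and turn from the pose commanded when the call began, along the tool's axes at that moment; what a row does not reach only later rows make up. A row lasts 1/10 s, in which the tool goes at most 50 mm and 8.59 degrees, less where a joint would pass 70% of its speed; a pose out of reach is approached as far as the arm can. A call with a gripper value outside its range is refused whole. The fingers move at their own pace and stop on an object; "newtons" is the grip in N (left out, the last holds). Time passes only in rows, so rows that repeat a pose let the fingers close. It gives the time, the measured TCP pose, the force and the opening at its end, in the units of the state.
- sense(): the state, without advancing time (a new reading comes with each control period).
- get_image(name): name is "scene" or "top"; returns a dict with "img" (480x640x3 uint8, blue, green, red), "mtx" (3x3 intrinsics, pixels), "k1" (the pictures are not rectified: a ray, as slopes to the right and down, at radius r is drawn at 1 + k1 r^2 times it, then the intrinsics apply), "R" (3x3) and "t" (3): a world point X has camera coordinates R X + t. Camera axes: x right, y down, z forward; pixel columns grow to the right and rows downward; lengths in m; the calibration is good to about 2 mm. A picture is of the moment at which its call begins. There is no depth.
- job_done(): hands the job in, once; it reports no verdict.
The state is a dict: "time_s": time; "joint_pos": joint angles; "dq": joint speeds; "effort": joint torques, N m; "ee_pos": TCP position; "ee_rot": TCP orientation; "force": force on the tool from outside, world axes, zero at the start; "moment": the same for the moment, N m; "grip_width": finger opening in m.
Only numpy, scipy, OpenCV 4.12 (cv2) and the standard library are available. Lean on these libraries where they do the work, as an engineer would, in place of code of your own. Each camera call takes 0.05 s, during which the arm holds its last target. There are 200 camera calls.

## Working session

There is one attempt and no reset: what is moved stays moved. The work goes in short steps, Python scripts to look and compute and a tool call to move; the robot and the scene stay as the last step left them, time stands still between calls to the robot, and variables do not carry over. Pictures are saved under pics/ and viewed, about 8 in all and at most 12, crops included, and the job is handed in when it is done.

Besides the shell and the picture viewer there is one more tool, called by a JSON object that holds its "fn" and its "kwargs", one argument or row to a line. arm_command: Moves the arm, as the interface text tells. Its arguments: {"type":"object","properties":{"motion":{"type":"array","items":{"type":"array","items":{"type":"number"}}},"newtons":{"type":"number"}},"required":["motion"]}

```bash
mkdir -p pics
cat > h.py <<'E'
import numpy as np, cv2
from plant import sense, get_image, job_done
def grab(name, f):
    d=get_image(name); cv2.imwrite('pics/'+f+'.png', d['img']); np.savez('pics/'+f+'.npz', **{k:d[k] for k in('mtx','k1','R','t')}); return d
def load(f): return np.load('pics/'+f+'.npz')
def dist(d): return np.array([float(d['k1']),0,0,0,0])
def px2w(f,uv,z):
    d=load(f); p=cv2.undistortPoints(np.array([[uv]],float),d['mtx'],dist(d))[0,0]
    R=d['R'];t=d['t'].ravel(); c=-R.T@t; r=R.T@np.array([p[0],p[1],1]); return c+r*(z-c[2])/r[2]
def w2px(f,X):
    d=load(f); return cv2.projectPoints(np.array(X,float).reshape(-1,3),cv2.Rodrigues(d['R'])[0],d['t'].ravel(),d['mtx'],dist(d))[0][:,0]
def crop(f,x0,y0,x1,y1,s,o):
    im=cv2.imread('pics/'+f+'.png')[y0:y1,x0:x1]; cv2.imwrite('pics/'+o+'.png',cv2.resize(im,None,fx=s,fy=s,interpolation=cv2.INTER_CUBIC))
E
python3 - <<'E'
from h import *
for n in('top','scene'):
    d=grab(n,n+'0'); print(n,-d['R'].T@d['t'].ravel(),d['k1'],d['mtx'][0,0])
s=sense(); print(s['time_s'],s['ee_pos'],s['ee_rot'],s['joint_pos'])
E
```

```text
top [ 0.46423918 -0.09872892  1.04582663] -0.027083476379096597 467.14891460112807
scene [1.15164811 0.06902641 0.86881997] 0.022573481658398727 487.32015697773284
0.1 [0.21759643 0.61176043 0.23023302] [ 1.70021962e-01  9.85439569e-01 -1.16117123e-03 -1.99039323e-04] [-1.25551303  0.61584697 -0.01264952  1.42475369  0.00809064  1.10339766
 -0.04040918]
```

View pics/top0.png

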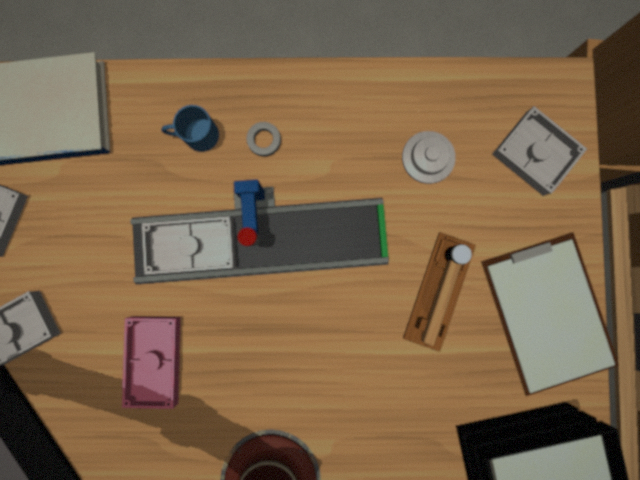

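View pics/scene0.png

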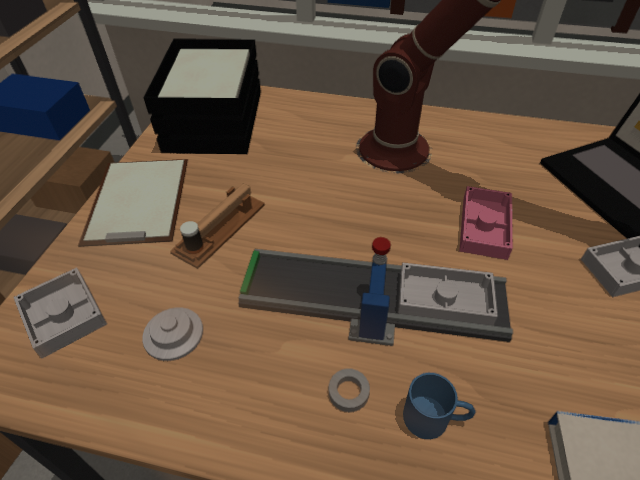

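The top view shows the fixture at about (260,240), with the housing at its left (+y) end at (190,246). The red cap is at (247,237) and the green stop at (383,230). The cradle runs from the head at (459,254) to the fork at (430,330). I'll enlarge both.

Run:
```python
from h import *
crop('top0',125,170,395,295,2.9,'c1'); crop('top0',395,220,485,360,4.2,'c2')
```

```text
(no output)
```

View pics/c1.png

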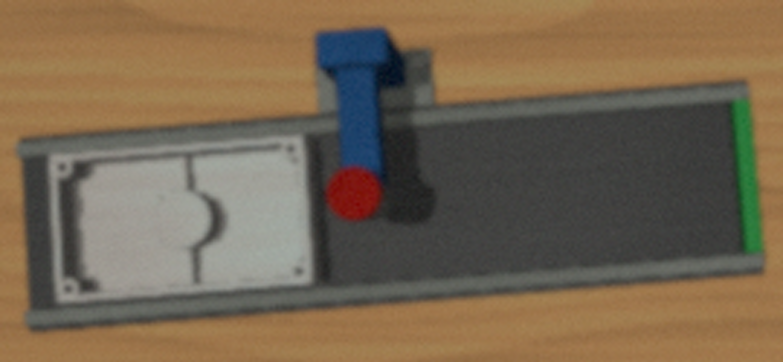

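View pics/c2.png

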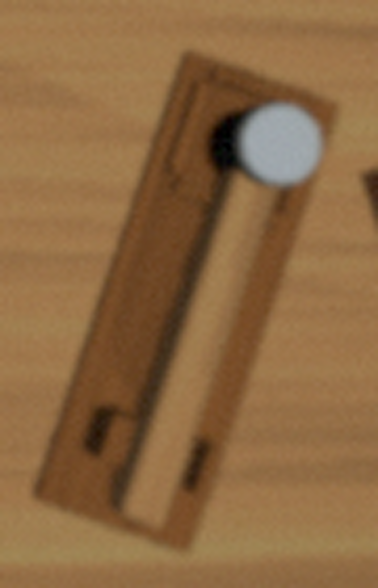

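Run:
```python
from h import *
c1=lambda u,z:px2w('top0',(125+(u[0]+.5)/2.9-.5,170+(u[1]+.5)/2.9-.5),z)
c2=lambda u,z:px2w('top0',(395+(u[0]+.5)/4.2-.5,220+(u[1]+.5)/4.2-.5),z)
H=np.array([c1(u,.055) for u in((50,155),(303,135),(315,285),(58,302))]); hc=H.mean(0)
print('H',hc,np.linalg.norm(H-np.roll(H,-1,0),axis=1))
e=(H[0]-H[1]+H[3]-H[2]); print('H ydir ang',np.degrees(np.arctan2(-e[0],e[1])))
cap=c1((354,193),.169);print('cap',cap)
g=[c1(u,.035) for u in((733,100),(747,252))];gm=(g[0]+g[1])/2;print('stop',gm,np.linalg.norm(g[0]-g[1]), 'ang from x', np.degrees(np.arctan2(*(g[0]-g[1])[[1,0]])))
r=[c1(u,.027) for u in((25,155),(733,100),(28,312),(747,255))]
for a,b in((0,1),(2,3)):
  e=r[a]-r[b];print('rail ang',np.degrees(np.arctan2(-e[0],e[1])))
print('cap-stop',np.linalg.norm((cap-gm)[:2]),'cap-H',(hc-cap)[:2])
head=c2((281,144),.08);B=np.array([c2(u,.01) for u in((187,52),(337,104),(188,551),(35,494))])
end=c2((143,520),.059)
print('head',head,'end',end,np.linalg.norm((head-end)[:2]),'base',B.mean(0),np.linalg.norm(B-np.roll(B,-1,0),axis=1))
d=(B[0]+B[1]-B[2]-B[3])[:2];d/=np.linalg.norm(d);print('cradle ang base',np.degrees(np.arctan2(d[1],d[0])),'origin',B.mean(0)[:2]+d*.085,'handle ang',np.degrees(np.arctan2(*(head-end)[[1,0]])))
```

```text
H [0.51027941 0.17271362 0.055     ] [0.18797848 0.11065632 0.18930949 0.10854427]
H ydir ang 3.965886609583627
cap [0.52151961 0.02898457 0.169     ]
stop [ 0.54223432 -0.24043155  0.035     ] 0.11444827266892925 ang from x 4.469386180137578
rail ang 4.22933905037023
rail ang 4.366675792479618
cap-stop 0.2702112980913647 cap-H [-0.0112402   0.14372905]
head [ 0.48911562 -0.40254096  0.08      ] end [ 0.30327902 -0.33596685  0.059     ] 0.19740150474359272 base [ 0.40997741 -0.37331378  0.01      ] [0.08373213 0.24740753 0.08477099 0.2457452 ]
cradle ang base -19.941184876767085 origin [ 0.48988108 -0.40230349] handle ang -19.709557622060736
```

Everything agrees with the given sizes: cap to stop 270 mm, housing 189 x 110 mm, head to handle end 197 mm. The fixture origin is (0.5215, 0.029) with yaw 4.3°. The housing is at fixture y = +144 mm. The cradle origin is (0.4895, -0.4024) with yaw -19.8°. The plan is to grip the housing's +y end wall with the jaws along the track and slide it -144 mm.

```bash
cat >> h.py <<'E'
from scipy.spatial.transform import Rotation as Ro
FO=np.array([.5215,.029]); FY=np.radians(4.3); CO=np.array([.4895,-.4024]); CY=np.radians(-19.8)
def rot(a): return np.array([[np.cos(a),-np.sin(a)],[np.sin(a),np.cos(a)]])
def fx(x,y): return FO+rot(FY)@[x,y]
def cr(x,y): return CO+rot(CY)@[x,y]
def go(xy,z,jaw_deg=None):
    s=sense(); R=Ro.from_quat(s['ee_rot']).as_matrix(); p=np.array(s['ee_pos'])
    d=R.T@(np.array([*xy,z])-p)*1e3
    a=np.degrees(np.arctan2(R[1,1],R[0,1])); yaw=0 if jaw_deg is None else -((jaw_deg-a+90)%180-90)
    print('t',round(s['time_s'],2),'at',p.round(4),'jaw',a.round(1),'F',np.round(s['force'],1),'w',s['grip_width'],'q7',round(s['joint_pos'][6],2),'-> shift',d.round(1),'yaw',round(yaw,1))
E
python3 -c "
from h import *
go(fx(0,.236),.11,94.3)"
```

```text
t 0.1 at [0.2176 0.6118 0.2302] jaw 70.4 F [ 0.6 -0.   0.3] w 0.08522713459071508 q7 -0.04 -> shift [-386.1 -231.1  120.8] yaw -23.9
```

{"fn": "arm_command", "kwargs": {
  "motion": [
    [40,-40,-24,10,-3],
    [40,-82,-49,20,-6],
    [40,-125,-75,30,-9],
    [40,-168,-100,45,-12],
    [40,-210,-126,60,-15],
    [40,-250,-150,75,-18],
    [40,-290,-174,90,-21],
    [40,-330,-198,105,-23.9],
    [40,-365,-219,120,-23.9],
    [40,-386,-231,121,-23.9],
    [40,-386,-231,121,-23.9],
    [40,-386,-231,121,-23.9]
  ],
  "newtons": 40
}}

```text
time_s: 1.3
ee_pos: [0.5038, 0.2654, 0.11]
ee_rot: [-0.037, 0.999, 0.0, -0.001]
force: [-0.1, 0.6, 0.5]
grip_width: 0.0398
```

```bash
python3 -c "
from h import *
go(fx(0,.236),.031,94.3)"
```

```text
t 1.3 at [0.5038 0.2654 0.11  ] jaw 94.3 F [-0.1  0.6  0.5] w 0.039762431057348016 q7 1.01 -> shift [ 0.  -1.1 79. ] yaw -0.0
```

{"fn": "arm_command", "kwargs": {
  "motion": [
    [40,0,-1,25,0],
    [40,0,-1,50,0],
    [40,0,-1,70,0],
    [40,0,-1,79,0],
    [40,0,-1,79,0],
    [0,0,-1,79,0],
    [0,0,-1,79,0],
    [0,0,-1,79,0],
    [0,0,-1,79,0],
    [0,0,-1,79,0]
  ],
  "newtons": 40
}}

```text
time_s: 2.3
ee_pos: [0.5048, 0.2653, 0.0326]
ee_rot: [-0.038, 0.999, 0.001, 0.001]
force: [-1.5, 0.3, 6.8]
grip_width: 0.0055
```

```bash
python3 -c "
from h import *
go(fx(0,.092),.031,94.3)"
```

```text
t 2.3 at [0.5048 0.2653 0.0326] jaw 94.3 F [-1.5  0.3  6.8] w 0.005480760016479264 q7 0.99 -> shift [   1.2 -144.9    1.4] yaw 0.0
```

{"fn": "arm_command", "kwargs": {
  "motion": [
    [0,0,-6,0,0],
    [0,0,-20,0,0],
    [0,0,-35,0,0],
    [0,0,-52,0,0],
    [0,0,-70,0,0],
    [0,0,-88,0,0],
    [0,0,-105,0,0],
    [0,0,-120,0,0],
    [0,0,-132,0,0],
    [0,0,-140,0,0],
    [0,0,-144,0,0],
    [0,0,-144,0,0]
  ]
}}

```text
time_s: 3.5
ee_pos: [0.5164, 0.1224, 0.0326]
ee_rot: [-0.038, 0.999, 0.002, 0.002]
force: [-0.5, 3.4, 6.7]
grip_width: 0.0051
```

```bash
python3 -c "
from h import *
go(fx(0,.092),.031,94.3)
grab('top','top1');grab('scene','scene1')
a=cv2.imread('pics/top1.png')[170:300,125:395];cv2.imwrite('pics/c3.png',cv2.resize(a,None,fx=2.9,fy=2.9,interpolation=2))
"
```

```text
t 3.5 at [0.5164 0.1224 0.0326] jaw 94.4 F [-0.5  3.4  6.7] w 0.005128232277343045 q7 1.19 -> shift [ 2.  -1.5  1.6] yaw 0.1
```

View pics/c3.png

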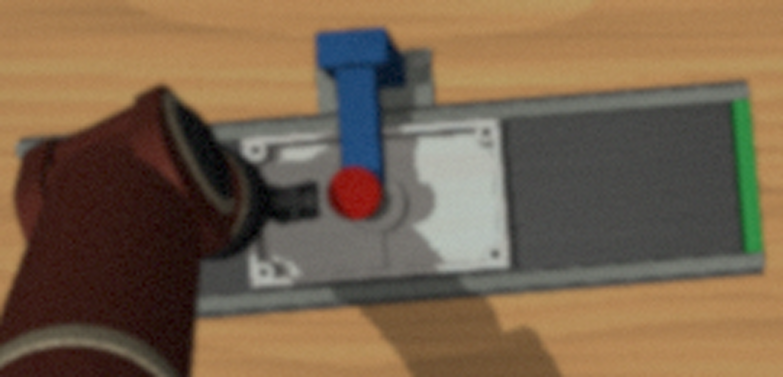

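```bash
python3 -c "
from h import *
c1=lambda u,z:px2w('top1',(125+(u[0]+.5)/2.9-.5,170+(u[1]+.5)/2.9-.5),z)
P=[c1(u,.055)[:2] for u in((498,120),(510,268),(243,136),(253,287))]
for p in P: print((rot(-FY)@(p-FO)*1e3).round(1))
print((rot(-FY)@(np.mean(P,0)-FO)*1e3).round(1))
"
```

```text
[ 54.1 -93.5]
[-55. -94.]
[57.1 94.9]
[-54.2  94.5]
[0.5 0.5]
```

The crop shows the housing's rim from (243,136) to (510,268), so its centre is at fixture (0.5, 0.5) mm, which is under the punch. I'll let go, rise and go to the mallet.

{"fn": "arm_command", "kwargs": {
  "motion": [
    [40,0,0,0,0],
    [40,0,0,0,0],
    [40,0,0,0,0],
    [40,0,0,-20,0],
    [40,0,0,-60,0],
    [60,0,0,-110,0],
    [60,0,0,-160,0],
    [60,0,0,-210,0],
    [60,0,0,-230,0],
    [60,0,0,-230,0]
  ]
}}

```text
time_s: 4.6
ee_pos: [0.5168, 0.1209, 0.2648]
ee_rot: [-0.037, 0.999, 0.001, 0.004]
force: [-0.0, -0.8, -0.5]
grip_width: 0.0601
```

```bash
python3 -c "
from h import *
print(cr(-.065,0))
go(cr(-.065,0),.26,70.2);go(cr(-.065,0),.11,70.2)"
```

```text
[ 0.42834275 -0.38038204]
t 4.6 at [0.5168 0.1209 0.2648] jaw 94.3 F [-0.  -0.8 -0.5] w 0.06011390218678139 q7 1.28 -> shift [ 125.6 -493.3    3.4] yaw 24.1
t 4.6 at [0.5168 0.1209 0.2648] jaw 94.3 F [-0.  -0.8 -0.5] w 0.06011390218678139 q7 1.28 -> shift [ 126.8 -493.5  153.4] yaw 24.1
```

{"fn": "arm_command", "kwargs": {
  "motion": [
    [60,10,-40,0,2],
    [60,22,-87,0,5],
    [60,34,-134,0,8],
    [60,46,-181,0,11],
    [60,58,-228,0,14],
    [60,70,-275,0,17],
    [60,82,-322,0,20],
    [60,94,-369,20,22],
    [60,105,-412,40,24],
    [60,117,-455,60,24],
    [60,126,-493,80,24],
    [60,126,-493,100,24]
  ]
}}

```text
time_s: 5.8
ee_pos: [0.4215, -0.3875, 0.1583]
ee_rot: [0.176, 0.984, -0.002, -0.002]
force: [-0.2, 0.1, -0.0]
grip_width: 0.0599
```

```bash
python3 -c "
from h import *
go(cr(-.065,0),.026,70.2)"
```

```text
t 5.8 at [ 0.4215 -0.3875  0.1583] jaw 69.7 F [-0.2  0.1 -0. ] w 0.059893626975758146 q7 1.92 -> shift [ -4.4   9.8 132.3] yaw -0.5
```

{"fn": "arm_command", "kwargs": {
  "motion": [
    [60,0,0,25,0],
    [60,0,0,50,0],
    [60,0,0,50,0],
    [60,0,0,50,0]
  ]
}}

```text
time_s: 6.2
ee_pos: [0.4256, -0.3798, 0.1102]
ee_rot: [0.171, 0.985, 0.001, -0.001]
force: [-0.1, 0.9, 0.1]
grip_width: 0.0599
```

```bash
python3 -c "
from h import *
go(cr(-.065,0),.026,70.2)"
```

```text
t 6.2 at [ 0.4256 -0.3798  0.1102] jaw 70.3 F [-0.1  0.9  0.1] w 0.059900588952190505 q7 1.92 -> shift [-3.   0.3 84.2] yaw 0.1
```

Settled. Descend and grip.

{"fn": "arm_command", "kwargs": {
  "motion": [
    [60,-3,0,30,0],
    [60,-3,0,60,0],
    [60,-3,0,78,0],
    [60,-3,0,84,0],
    [60,-3,0,84,0],
    [60,-3,0,84,0],
    [0,-3,0,84,0],
    [0,-3,0,84,0],
    [0,-3,0,84,0],
    [0,-3,0,84,0],
    [0,-3,0,84,0],
    [0,-3,0,84,0]
  ],
  "newtons": 100
}}

```text
time_s: 7.4
ee_pos: [0.4299, -0.3818, 0.0285]
ee_rot: [0.171, 0.985, -0.0, 0.001]
force: [-1.3, 0.6, 5.8]
grip_width: 0.0225
```

```bash
python3 -c "
from h import *
go(cr(-.065,0),.026,70.2);print((rot(-CY)@(sense()['ee_pos'][:2]-CO)*1e3).round(1))"
```

```text
t 7.4 at [ 0.4299 -0.3818  0.0285] jaw 70.3 F [-1.3  0.6  5.8] w 0.02254086124016925 q7 1.92 -> shift [1.9 0.8 2.5] yaw 0.1
[-63.1  -0.8]
```

{"fn": "arm_command", "kwargs": {
  "motion": [
    [0,0,0,-10,0],
    [0,0,0,-30,0],
    [0,0,0,-60,0],
    [0,0,0,-95,0],
    [0,0,0,-130,0],
    [0,0,0,-165,0],
    [0,0,0,-195,0],
    [0,0,0,-215,0],
    [0,0,0,-225,0],
    [0,0,0,-225,0],
    [0,0,0,-225,0]
  ]
}}

```text
time_s: 8.5
ee_pos: [0.4285, -0.3806, 0.2509]
ee_rot: [0.171, 0.985, 0.001, -0.001]
force: [-0.2, 1.5, -3.9]
grip_width: 0.0227
```

```bash
python3 -c "
from h import *
T=FO+rot(CY)@[-.0631,0]; print(T)
go(T,.25,70.2);grab('scene','scene2');crop('scene2',60,0,460,300,2,'c4')"
```

```text
[0.46213042 0.05037436]
t 8.5 at [ 0.4285 -0.3806  0.2509] jaw 70.3 F [-0.2  1.5 -3.9] w 0.02265864603703115 q7 1.92 -> shift [113.4 417.1   1.7] yaw 0.1
```

View pics/c4.png

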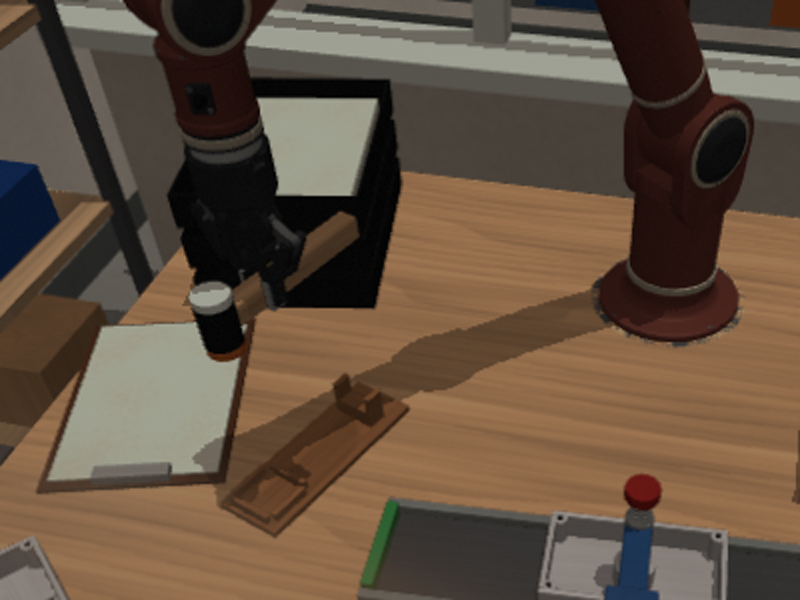

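The crop shows the mallet held level, with its orange face down at (222,352). I'll carry it over the punch.

{"fn": "arm_command", "kwargs": {
  "motion": [
    [0,8,30,0,0],
    [0,19,70,0,0],
    [0,31,113,0,0],
    [0,43,157,0,0],
    [0,55,201,0,0],
    [0,67,245,0,0],
    [0,79,289,0,0],
    [0,91,333,0,0],
    [0,101,372,0,0],
    [0,109,401,0,0],
    [0,113,417,5,0],
    [0,113,417,5,0]
  ]
}}

```text
time_s: 9.75
ee_pos: [0.4622, 0.0528, 0.2457]
ee_rot: [0.168, 0.986, 0.0, -0.002]
force: [-0.1, -0.7, -3.6]
grip_width: 0.0227
```

{"fn": "arm_command", "kwargs": {
  "motion": [
    [0,0,0,0,0],
    [0,0,0,0,0],
    [0,0,0,0,0]
  ]
}}

```text
time_s: 10.05
ee_pos: [0.4633, 0.0478, 0.2472]
ee_rot: [0.172, 0.985, -0.0, -0.0]
force: [-0.2, -0.2, -3.2]
grip_width: 0.0231
```

```bash
python3 -c "
from h import *
T=FO+rot(CY)@[-.0631,0]
go(T,.2075,70.2)
grab('scene','scene3');crop('scene3',300,90,480,225,4.4,'c5')"
```

```text
t 10.05 at [0.4633 0.0478 0.2472] jaw 70.2 F [-0.2 -0.2 -3.2] w 0.023064698538222104 q7 1.02 -> shift [ 2.   2.1 39.7] yaw -0.0
```

View pics/c5.png

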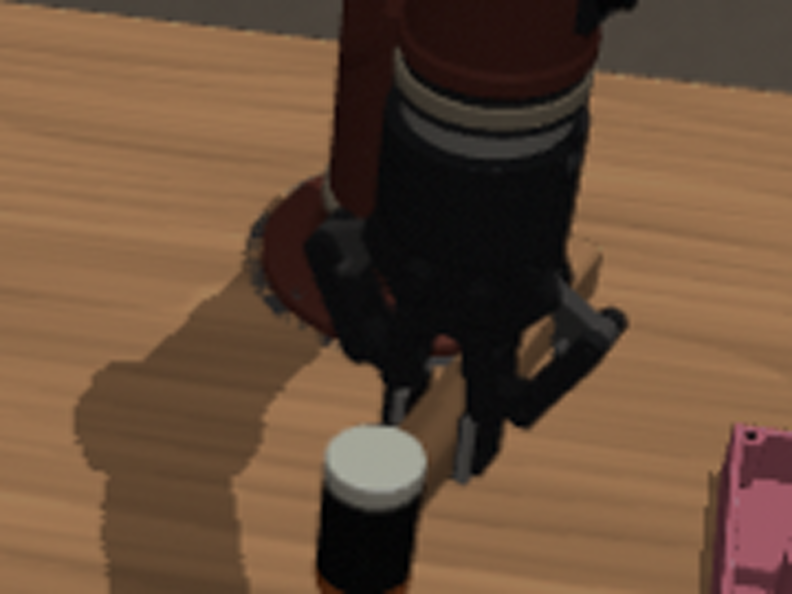

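The crop shows the head's top at about (376,458), which is full-image (385,194). I'll check that against the cap, then set the stand-off.

```bash
python3 -c "
from h import *
print(px2w('scene3',(385.2,193.6),.2987), FO, 'cap scene', w2px('scene0',[.5215,.029,.169]))"
```

```text
[0.52553174 0.02638116 0.2987    ] [0.5215 0.029 ] cap scene [[381.10985981 242.33149268]]
```

{"fn": "arm_command", "kwargs": {
  "motion": [
    [0,2,2,10,0],
    [0,2,2,20,0],
    [0,2,2,28,0],
    [0,2,2,28,0],
    [0,2,2,28,0]
  ],
  "newtons": 120
}}

```text
time_s: 10.6
ee_pos: [0.4621, 0.0519, 0.2189]
ee_rot: [0.171, 0.985, -0.0, -0.0]
force: [0.3, -0.4, -2.8]
grip_width: 0.0221
```

```bash
python3 -c "
from h import *
T=FO+rot(CY)@[-.0631,0]
go(T,.1875,70.2)"
```

```text
t 10.6 at [0.4621 0.0519 0.2189] jaw 70.3 F [ 0.3 -0.4 -2.8] w 0.022139261412313514 q7 1.01 -> shift [-0.6 -1.4 31.4] yaw 0.1
```

{"fn": "arm_command", "kwargs": {
  "motion": [
    [0,-1,-1,10,0],
    [0,-1,-1,28,0],
    [0,-1,-1,46,0],
    [0,-1,-1,56,0],
    [0,-1,-1,57,0]
  ]
}}

```text
time_s: 11.1
ee_pos: [0.4634, 0.0509, 0.1629]
ee_rot: [0.171, 0.985, 0.0, 0.001]
force: [-1.8, -0.2, 8.4]
grip_width: 0.0222
```

```bash
python3 -c "
from h import *
T=FO+rot(CY)@[-.0631,0]
go(T,.1655,70.2)
grab('scene','scene4')"
```

```text
t 11.1 at [0.4634 0.0509 0.1629] jaw 70.3 F [-1.8 -0.2  8.4] w 0.022237436152910874 q7 1.0 -> shift [ 1.  -0.9 -2.6] yaw 0.1
```

Net force is about 11.5 N (8.4 measured plus the 3 N mallet weight), which is above the spring's 7 N. I'll press a little further to see whether it stops firmly.

{"fn": "arm_command", "kwargs": {
  "motion": [
    [0,0,0,2,0],
    [0,0,0,4,0],
    [0,0,0,4,0]
  ]
}}

```text
time_s: 11.45
ee_pos: [0.4633, 0.0511, 0.1621]
ee_rot: [0.171, 0.985, 0.0, 0.002]
force: [-11.1, -0.0, 25.2]
grip_width: 0.0226
```

```bash
python3 -c "
from h import *
T=FO+rot(CY)@[-.0631,0]
go(T,.1655,70.2)
grab('scene','scene5')
crop('scene5',290,180,470,315,4.4,'c6')"
```

```text
t 11.45 at [0.4633 0.0511 0.1621] jaw 70.3 F [-11.1  -0.   25.2] w 0.022553772344485558 q7 0.99 -> shift [ 0.8 -1.  -3.4] yaw 0.1
```

View pics/c6.png

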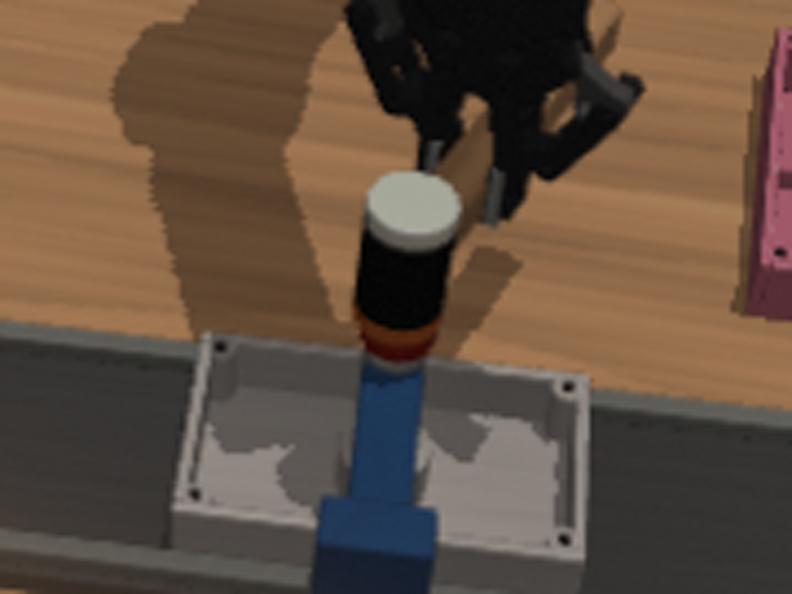

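The crop shows the orange face centred on the red cap at (398,340), with the punch down. The force rose to 25 N for 0.8 mm, so it has bottomed. Up again and back to the cradle.

{"fn": "arm_command", "kwargs": {
  "motion": [
    [0,0,0,-15,0],
    [0,0,0,-45,0],
    [0,0,0,-75,0],
    [0,0,0,-85,0],
    [0,0,0,-85,0],
    [0,0,0,-85,0]
  ]
}}

```text
time_s: 12.1
ee_pos: [0.4618, 0.0505, 0.242]
ee_rot: [0.171, 0.985, -0.0, -0.001]
force: [0.5, -0.1, -4.1]
grip_width: 0.0221
```

```bash
python3 -c "
from h import *
go((.4290,-.3810),.25,70.2)"
```

```text
t 12.1 at [0.4618 0.0505 0.242 ] jaw 70.3 F [ 0.5 -0.1 -4.1] w 0.02209741937018418 q7 1.02 -> shift [-114.4 -417.3   -7.7] yaw 0.1
```

{"fn": "arm_command", "kwargs": {
  "motion": [
    [0,-8,-30,-3,0],
    [0,-19,-70,-5,0],
    [0,-31,-113,-5,0],
    [0,-43,-157,-5,0],
    [0,-55,-201,-5,0],
    [0,-67,-245,-5,0],
    [0,-79,-289,10,0],
    [0,-91,-333,25,0],
    [0,-101,-372,40,0],
    [0,-109,-401,60,0],
    [0,-114,-417,80,0],
    [0,-114,-417,100,0]
  ]
}}

```text
time_s: 13.3
ee_pos: [0.427, -0.3839, 0.1399]
ee_rot: [0.174, 0.985, -0.001, -0.002]
force: [-0.2, 0.7, -3.5]
grip_width: 0.0224
```

{"fn": "arm_command", "kwargs": {
  "motion": [
    [0,0,0,10,0],
    [0,0,0,20,0],
    [0,0,0,20,0],
    [0,0,0,20,0],
    [0,0,0,20,0]
  ]
}}

```text
time_s: 13.8
ee_pos: [0.4304, -0.3805, 0.1243]
ee_rot: [0.171, 0.985, -0.001, 0.001]
force: [0.3, -0.4, -2.5]
grip_width: 0.0225
```

```bash
python3 -c "
from h import *
go((.4290,-.3812),.0285,70.2)
grab('scene','scene6');crop('scene6',130,120,310,275,3.8,'c7')"
```

```text
t 13.8 at [ 0.4304 -0.3805  0.1243] jaw 70.4 F [ 0.3 -0.4 -2.5] w 0.02253026677579434 q7 1.91 -> shift [ 1.3 -1.1 95.8] yaw 0.2
```

View pics/c7.png

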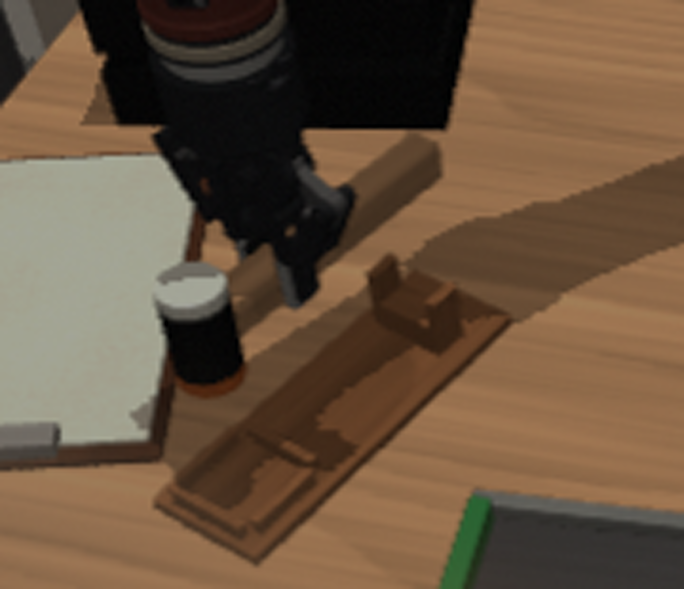

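```bash
python3 -c "
from h import *
t=np.array([.4304,-.3805]);z=.1058
P=[[*(t+rot(CY)@[.0631+x,y]),z+h] for x,y,h in((0,0,.07),(0,0,0),(-.2,0,.049),(-.2,0,.021),(-.2,.012,.049),(-.2,-.012,.049))]
print(((w2px('scene6',P)-[130,120])*3.8).round(0))"
```

```text
[[188. 285.]
 [215. 374.]
 [425. 125.]
 [431. 161.]
 [440. 132.]
 [410. 119.]]
```

The crop shows the mallet level: head top at (193,290) and handle end at about (427,138), both within 2-3 image pixels of the level prediction. I'll lower it.

{"fn": "arm_command", "kwargs": {
  "motion": [
    [0,1,-1,20,0],
    [0,1,-1,45,0],
    [0,1,-1,65,0],
    [0,1,-1,80,0],
    [0,1,-1,88,0],
    [0,1,-1,92,0],
    [0,1,-1,95,0],
    [0,1,-1,96,0],
    [0,1,-1,96,0]
  ]
}}

```text
time_s: 14.75
ee_pos: [0.429, -0.3812, 0.0292]
ee_rot: [0.171, 0.985, -0.0, 0.001]
force: [-0.6, 1.3, 6.2]
grip_width: 0.0225
```

```bash
python3 -c "
from h import *
go((.4290,-.3812),.0285,70.2)"
```

```text
t 14.75 at [ 0.429  -0.3812  0.0292] jaw 70.3 F [-0.6  1.3  6.2] w 0.022544118988116382 q7 1.91 -> shift [-0.   0.   0.7] yaw 0.1
```

Seated with light contact. Release, wait, rise.

{"fn": "arm_command", "kwargs": {
  "motion": [
    [30,0,0,0,0],
    [40,0,0,0,0],
    [56,0,0,0,0],
    [56,0,0,0,0],
    [56,0,0,0,0],
    [56,0,0,-15,0],
    [56,0,0,-45,0],
    [56,0,0,-90,0],
    [40,0,0,-140,0],
    [20,0,0,-190,0],
    [0,0,0,-200,0],
    [0,0,0,-200,0]
  ],
  "newtons": 40
}}

```text
time_s: 15.95
ee_pos: [0.4293, -0.3818, 0.2297]
ee_rot: [0.171, 0.985, -0.001, 0.002]
force: [0.3, 0.1, 0.0]
grip_width: 0.0002
```

```bash
python3 -c "
from h import *
grab('top','top7')
crop('top7',125,170,485,360,2.2,'c8')
go(fx(0,-.076),.25,4.3);go(fx(0,-.076),.033,4.3);print(fx(0,-.076))"
```

```text
t 16.0 at [ 0.4282 -0.3808  0.2274] jaw 70.3 F [-0.1 -0.1  0.1] w -0.00010167533856147534 q7 1.92 -> shift [ 19.3 347.9 -22.7] yaw 66.0
t 16.0 at [ 0.4282 -0.3808  0.2274] jaw 70.3 F [-0.1 -0.1  0.1] w -0.00010167533856147534 q7 1.92 -> shift [ 19.4 347.9 194.3] yaw 66.0
[ 0.52719838 -0.04678607]
```

View pics/c8.png

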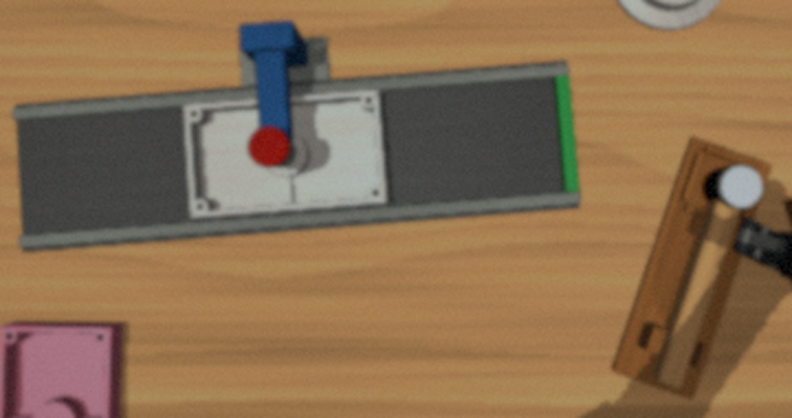

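The crop shows the mallet's head at (740,187), full-image (461.4,255.0), against (461.9,254.3) at the start, so it is seated as it was. The punch is up and the housing is still under it. Now I'll go over the -y pocket with closed fingers, jaws across the track.

{"fn": "arm_command", "kwargs": {
  "motion": [
    [0,2,30,-15,8],
    [0,4,68,-23,16],
    [0,7,108,-23,24],
    [0,9,148,-23,32],
    [0,12,188,-23,40],
    [0,14,228,-23,48],
    [0,16,268,-23,56],
    [0,18,304,-23,64],
    [0,20,334,-23,66],
    [0,21,351,-23,66],
    [0,21,351,-10,66],
    [0,21,351,-10,66]
  ]
}}

```text
time_s: 17.2
ee_pos: [0.5243, -0.0423, 0.2334]
ee_rot: [0.679, 0.734, -0.003, -0.003]
force: [0.3, -0.8, 0.3]
grip_width: -0.0001
```

{"fn": "arm_command", "kwargs": {
  "motion": [
    [0,0,0,0,0],
    [0,0,0,0,0],
    [0,0,0,0,0]
  ]
}}

```text
time_s: 17.5
ee_pos: [0.5268, -0.0441, 0.2374]
ee_rot: [0.68, 0.733, -0.0, 0.0]
force: [-0.2, -0.6, 0.1]
grip_width: 0.0001
```

```bash
python3 -c "
from h import *
go(fx(0,-.072),.034,4.3)"
```

```text
t 17.5 at [ 0.5268 -0.0441  0.2374] jaw 4.2 F [-0.2 -0.6  0.1] w 0.00013948289804014818 q7 0.24 -> shift [1.400e+00 2.000e-01 2.034e+02] yaw -0.1
```

{"fn": "arm_command", "kwargs": {
  "motion": [
    [0,0,0,35,0],
    [0,0,0,75,0],
    [0,0,0,110,0],
    [0,0,0,140,0],
    [0,0,0,165,0],
    [0,0,0,185,0],
    [0,0,0,198,0],
    [0,0,0,203,0],
    [0,0,0,203,0],
    [0,0,0,203,0]
  ]
}}

```text
time_s: 18.5
ee_pos: [0.5276, -0.0436, 0.0352]
ee_rot: [0.68, 0.733, 0.001, 0.001]
force: [-0.2, 0.3, -0.1]
grip_width: 0.0
```

```bash
python3 -c "
from h import *
go(fx(0,-.253),.034,4.3)"
```

```text
t 18.5 at [ 0.5276 -0.0436  0.0352] jaw 4.3 F [-0.2  0.3 -0.1] w 2.874211555000636e-05 q7 0.32 -> shift [-180.2   -0.7    1.2] yaw 0.0
```

{"fn": "arm_command", "kwargs": {
  "motion": [
    [0,-6,0,0,0],
    [0,-14,0,0,0],
    [0,-24,0,0,0],
    [0,-36,0,0,0],
    [0,-50,0,0,0],
    [0,-66,0,0,0],
    [0,-82,0,0,0],
    [0,-98,0,0,0],
    [0,-114,0,0,0],
    [0,-130,0,0,0],
    [0,-144,0,0,0],
    [0,-154,0,0,0]
  ]
}}

```text
time_s: 19.7
ee_pos: [0.5381, -0.199, 0.0343]
ee_rot: [0.681, 0.733, -0.0, 0.0]
force: [0.1, 4.3, 2.9]
grip_width: -0.0002
```

```bash
python3 -c "
from h import *
go(fx(0,-.253),.034,4.3)"
```

```text
t 19.7 at [ 0.5381 -0.199   0.0343] jaw 4.2 F [0.1 4.3 2.9] w -0.00015954985138384674 q7 0.53 -> shift [-24.4   0.6   0.3] yaw -0.1
```

{"fn": "arm_command", "kwargs": {
  "motion": [
    [0,-7,0,0,0],
    [0,-13,0,0,0],
    [0,-18,0,0,0],
    [0,-22,0,0,0],
    [0,-25,0,0,0],
    [0,-26,0,0,0],
    [0,-26,0,0,0]
  ]
}}

```text
time_s: 20.4
ee_pos: [0.5402, -0.2225, 0.0342]
ee_rot: [0.68, 0.733, -0.0, -0.0]
force: [0.0, 3.4, 2.5]
grip_width: -0.0
```

```bash
python3 -c "
from h import *
go(fx(0,-.253),.034,4.3)"
```

```text
t 20.4 at [ 0.5402 -0.2225  0.0342] jaw 4.3 F [0.  3.4 2.5] w -2.860602516895723e-05 q7 0.56 -> shift [-0.8  0.2  0.2] yaw 0.0
```

Still at friction level (3.4 N). I'll go a few mm further to find the stop.

{"fn": "arm_command", "kwargs": {
  "motion": [
    [0,-2,0,0,0],
    [0,-4,0,0,0],
    [0,-5,0,0,0],
    [0,-5,0,0,0]
  ]
}}

```text
time_s: 20.8
ee_pos: [0.5402, -0.2225, 0.0342]
ee_rot: [0.679, 0.734, 0.002, -0.004]
force: [-1.0, 10.8, 6.9]
grip_width: 0.0
```

The tool no longer moves and the force rises to 10.8 N, so the housing is against the stop. Back off, rise and look.

{"fn": "arm_command", "kwargs": {
  "motion": [
    [0,5,0,0,0],
    [0,20,0,0,0],
    [0,20,0,0,0],
    [0,20,0,-30,0],
    [0,20,0,-70,0],
    [0,20,0,-120,0],
    [0,20,0,-170,0],
    [0,20,0,-210,0],
    [0,20,40,-220,0],
    [0,20,60,-220,0],
    [0,20,60,-220,0]
  ]
}}

```text
time_s: 21.9
ee_pos: [0.6016, -0.2031, 0.2543]
ee_rot: [0.679, 0.734, 0.001, 0.001]
force: [-1.7, 0.4, -0.4]
grip_width: 0.0001
```

```bash
python3 -c "
from h import *
grab('scene','scene9')
go(fx(0,-.253),.034,4.3)"
```

```text
t 21.95 at [ 0.5994 -0.2038  0.2537] jaw 4.3 F [-0.4  0.3  0.5] w 4.388566932557211e-05 q7 0.46 -> shift [-14.7 -60.1 219.7] yaw 0.0
```

View pics/scene9.png

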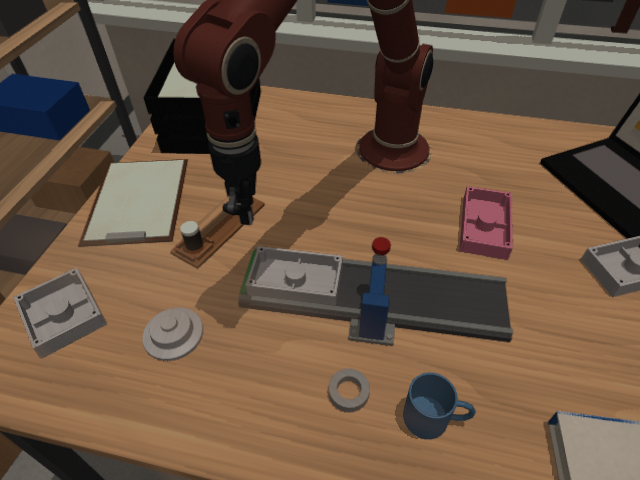

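The picture shows the housing against the green stop (rim about (248,250) to (340,303)). The red cap is back up at (381,246), the mallet is in its cradle at (191,232), and the mug, ring gauge and cover have not moved. Nothing is touching the robot. Handing in.

```bash
python3 -c "
from h import *
job_done()"
```

```text
the job is handed in; nothing more can be done
```

The job is handed in at about 22 s of the 72 s allowed; `job_done()` gives no verdict, so the result below is from my own checks.

- **Slide to the punch:** I gripped the housing by its +y end wall and slid it 144 mm. The picture put its centre 0.5 mm off the punch in both x and y; the arm's own position said 1.5 mm in y.
- **Blow:** I struck the cap with the mallet at a commanded speed of about 0.18 m/s. The first stop read only about 11.5 N net, just under the expected 12 to 16 N, so I pressed slightly further. The force then rose to 25 N within 0.8 mm, so the punch had bottomed. I had no direct reading of the punch's speed or travel.
- **Mallet back:** It is in its cradle, and its head was within 1 pixel of where it started in the top view.
- **Slide to the stop:** I pushed the housing on from inside the -y pocket. The tool stopped moving at its computed position and the force rose to 10.8 N.
- **Last picture:** The housing is against the green stop, the punch is up, the mug, ring gauge and cover are where they were, and the arm is clear of everything.

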